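# Set the bearing preload on a wheel run-in stand and switch it on

## Task

Set the bearing preload on the wheel run-in stand: turn the wing-headed thumbscrew clockwise until it bottoms, then back it off a quarter turn and leave it there. After that switch the stand on at the sloping switch box: lift the lever's collar against its spring, flip the lever all the way over to the high side of the box, and let the collar drop back so that it locks, without disturbing the loose tyre and screwdriver.

Things in the scene. Friction and masses are not known exactly. Their poses are not given: they have to be found in the camera images.
- screw_head (a point): Centre of the thumbscrew's wing head, a black bar 64 mm long (this x axis), 14 thick (y) and 28 high (z), a small steel button on top near its +x end. z is the screw's axis, outwards, leaning 25 degrees from vertical towards the stand's front. Below it a 12 mm shank (24 mm washer) enters a grey boss 44 mm in diameter, whose face is 26 mm below this point. The head keeps its height as it turns.
- screw (a joint): Angle (rad) by which the thumbscrew is backed off: 0 = bottomed on its stop; grows as it is unscrewed (counter-clockwise seen from the head, a positive turn about screw_head's z), up to 3.3. It starts 0.8 to 1.9 out. It drags with about 0.12 N m and stays where it is left; at the stop it turns no farther.
- stand: Run-in stand, fixed: aluminium base plate 130 (x) by 180 (y) by 10 mm, origin under its middle, x to its back (away from the robot, within 0.3 rad). On its -y half a grey bearing block, 75 mm high, with the leaning screw; on its +y half a ribbed black tyre wheel, 103 mm in diameter, top 114 mm above the table. It stands left or right of the switch box.
- switchbox: Grey switch box, fixed: 110 (x) by 100 (y) mm; its panel slopes 8 degrees down to the front (-x), its middle 75 mm above the table. Origin under its middle, x to its high back side (away from the robot, within 0.3 rad). On the panel stands a notched steel gate: two plates 7 mm thick, 30 mm apart, up to 38 mm out from the lever's pivot, the lever between them.
- lever_tip (a point): Rounded steel tip of the toggle lever, 100 mm from its pivot; z axis along the lever, outwards; y axis along the lever's pivot. The bare 12 mm steel stem shows for 20 mm below the tip, then comes the collar.
- lever (a joint): Toggle lever's angle (rad): 0 = off, leaning 30 degrees from vertical to the box's front (-x); 0.768 = on, leaning 14 degrees to its back. It swings in the box's x-z plane, about the y axis of switch_pivot. With the collar down it has only about 0.12 rad of play, then is blocked. It stays where it is left.
- switch_pivot (a point): The lever's pivot point, between the gate plates, 82 mm above the table; axes as the switch box's, the lever turns about the y axis.
- collar_grip (a point): Grip point of the collar, a black ribbed plastic sleeve 26 mm in diameter, 52 mm long, that slides on the lever. The point is on its axis, 16 mm below its top, 36 mm below the lever's tip and 64 mm from the pivot while the collar is down. z axis along the lever, outwards; y along the pivot. A steel cross pin, 46 mm long, at the sleeve's foot sits in the gate's notches.
- collar (a joint): Lift of the collar along the lever, m: 0 = down (locked in a notch), 0.016 = fully raised. A spring pushes it down with 3 N at the bottom and 8 N at the top; it must be more than 0.011 up for its cross pin to clear the gate while the lever swings.
- tyre: Bystander, loose: spare black rubber tyre lying flat, 90 mm in diameter, 40 mm high, between the robot and the fixtures; origin under its middle.
- driver: Bystander, loose: screwdriver lying on the table between the stand and the switch box, about 200 mm long.
Mind the look-alikes: they are no part of the job. Leave any yellow look-alike of the switchbox alone.

How it is judged:
On the way, in this order (a step that is already met when the one before it is completed fails the run):
1. the thumbscrew is turned in until it bottoms (within 0.06 rad of its stop), with the lever still off (value of joint screw below 0.06 rad and value of joint lever below 0.2 rad), for 0.2 s.
2. the thumbscrew is backed off a quarter turn (1.57 rad, within 0.2 rad) and let go, with the lever still off (value of joint screw between 1.37 and 1.77 rad and contact force between the fingers and screw below 0.2 N and value of joint lever below 0.2 rad), for 0.2 s.
3. the collar is lifted at least 9 mm with the lever still at off (value of joint collar above 0.009 m and value of joint lever below 0.3 rad), for 0.05 s.
4. the lever is over at on (at least 0.62 rad) with the collar down again (within 4 mm) (value of joint lever above 0.62 rad and value of joint collar below 0.004 m), for 0.2 s.
At the end, for the whole second after the job is handed in: The thumbscrew stands a quarter turn (1.57 rad, within 0.2 rad) out from its stop; the lever is over at on (at least 0.62 of 0.768 rad) with its collar down in the notch (within 4 mm) (all of step 4 and value of joint screw between 1.37 and 1.77 rad); the robot touches nothing.
It fails at once if the spare tyre is moved more than 25 mm (distance of tyre from where it was at the start of the episode above 0.025 m).
It fails at once if the screwdriver is moved more than 25 mm (distance of driver from where it was at the start of the episode above 0.025 m).
It also fails if it takes over 56 s, if anything falls off the work surface, if the arm or the gripper's body presses on something with over 40 N, if the wrist force passes 120 N, or if a joint passes its speed limit or range.

## Robot

A 6-joint arm with a two-finger parallel gripper is mounted at the origin on the work surface. World frame = base frame: x ahead of the robot, y to its left, z up, the work surface at z = 0. Lengths are in m, angles in rad, forces in N, time in s.
With the tool pointing down it reaches from about 0.4 to 0.825 m from the base axis. Payload 7 kg.
Tool frame: the origin (TCP) lies midway between the tips of the shut fingers; the grasp point (between the pads) lies arm.hold_point_z behind it (arm.hold_point_z is the distance from the TCP to the grasp point, in m); z points along the fingers, y is the line along which they close (so a half turn about z gives the same grasp; the last joint's range is limited). The gripper opens to 88 mm and grips with 3 to 60 N. Pads are 19 mm wide; open, the fingers measure 130 mm over their backs; the gripper's body (78 mm by 193 mm) begins 47 mm behind the grasp point.
Start: joints at [1.588, 0.359, 0.012, 0, -1.224, -0.288], TCP at [0.181, 0.65, 0.227] pointing down, gripper open.
Joint ranges: [-3.07, 3.07], [-1.43, 2.12], [-1.02, 1.25], [-3.03, 1.67], [-3.05, -0], [-3.03, 3.03]. Speed limits (rad/s): [2.39, 2.39, 3.01, 3.14, 3.14, 3.14].

## Interface

Orientations are given as [roll, pitch, yaw] about the fixed x, y, z axes, in that order (R = Rz(yaw) Ry(pitch) Rx(roll)).
In Python, from station import arm gives the robot as it stands.
- The arm moves only by the shell command python3 -m crank 'ROWS' [OPENING] [FORCE]. ROWS is JSON, a list that holds one entry, the list of rows, each a list of 4 numbers: the shift along the tool's x, y, z in units of 25 mm (1.0 is 25 mm), then the turn about the tool's z in units of 5 degrees (1.0 is 5 degrees). A call has 1 to 12 rows; each row is the pose to reach, as a shift and turn from the pose commanded when the call began, along the tool's axes at that moment; what a row does not reach only later rows make up. A row lasts 1/8 s, in which the tool goes at most 62.5 mm and 10.7 degrees, less where a joint would pass 70% of its speed; a pose out of reach is approached as far as the arm can. A call with a gripper value outside its range is refused whole. OPENING is the closure, from 0 (fully open) to 1 (shut), set as the call begins (- or left out, the last holds). The fingers move at their own pace and stop on an object; FORCE is the grip in N (left out, the last holds). Time passes only in rows, so rows that repeat a pose let the fingers close. It gives the time, the measured TCP pose, the force, the opening and the grip force at its end, in the units of the state.
- arm.get_state(): the state, without advancing time (a new reading comes with each control period).
- arm.grab_frame(name): name is "scene" or "top" or "wrist"; returns (picture, depth): 384x512x3 uint8, red, green, blue; 384x512 float32, m along the optical axis (not along the pixel's ray), 0 where there is no reading.
- arm.get_calibration(name): a dict with "mtx" (3x3 intrinsics, pixels), "k1" (the pictures are not rectified: a ray, as slopes to the right and down, at radius r is drawn at 1 + k1 r^2 times it, then the intrinsics apply), "R" (3x3) and "t" (3): a world point X has camera coordinates R X + t; the wrist camera has in their place "mount" (4x4, takes a point from camera to tool coordinates, whose origin is the TCP and whose axes are the flange's). Camera axes: x right, y down, z forward; pixel columns grow to the right and rows downward; lengths in m; the calibration is good to about 2 mm. A picture is of the moment at which its call begins: read the wrist's pose just before it. get_calibration takes no time and is no camera call.
- arm.job_done(): hands the job in; it is judged then, once.
Trained networks look in the newest picture that a camera, given by its name, has taken for a name from the list of things; names that differ only in an ending like _2 or _b are one class to them, and where a whole thing is asked for, a point or a joint stands for the part that bears it (a point fixed in the world has none). Each returns a list of dicts, best first, with "score" (0 to 1); they miss things now and then, are a little off and sometimes report something else, mostly with a low value. They report only what shows in the picture. A call takes as long as a camera call. They do not tell look-alikes from the thing itself.
- arm.recognise(thing, camera): "extent" ([left, top, width, height] in pixels, round what is visible of it).
- arm.trace(thing, camera): "mask" (384x512 bool, what is visible of it) and "extent" ([left, top, width, height] in pixels, round what is visible of it).
The state is a dict: "t": time; "q": joint angles; "qd": joint speeds; "joint_efforts": joint torques, N m; "eef_pos": TCP position; "ee_rot": TCP orientation; "force": force on the tool from outside, world axes, zero at the start; "moment": the same for the moment, N m; "width": finger opening in m; "gripper_force": force on a finger pad.
Only numpy, scipy, OpenCV 4.12 (cv2) and the standard library are available. Lean on these libraries where they do the work, as an engineer would, in place of code of your own. Each camera call takes 0.05 s, during which the arm holds its last target. There are 200 camera calls.

## Working session

There is one attempt and no reset: what is moved stays moved. The work goes in short steps, Python scripts to look and compute and a shell command to move; the robot and the scene stay as the last step left them, time stands still between calls to the robot, and variables do not carry over. Pictures are saved under pics/ and viewed, at most 10 in all, crops included, and the job is handed in when it is done.

```bash
ls; mkdir -p pics; python3 - <<'E'
from station import arm
import cv2,numpy as np
s=arm.get_state();print(s['t'],s['eef_pos'],s['ee_rot'],s['width'],arm.hold_point_z)
a,da=arm.grab_frame('scene');b,db=arm.grab_frame('top')
np.savez('f.npz',a=a,da=da,b=b,db=db)
cv2.imwrite('pics/1.png',cv2.resize(a[:,:,::-1],(800,600),interpolation=cv2.INTER_CUBIC));cv2.imwrite('pics/2.png',cv2.resize(b[:,:,::-1],(800,600),interpolation=cv2.INTER_CUBIC))
for n in('scene','top','wrist'):print(n,arm.get_calibration(n))
for n in('scene','top'):
  for th in('screw_head','lever_tip','collar_grip','stand','switchbox','tyre','driver'):
    print(n,th,[(round(d['score'],2),np.round(d['extent']).tolist()) for d in arm.recognise(th,n)])
E
```

```text
pics
0.0 [0.18044878 0.64992389 0.22563614] [ 3.13995649e+00 -1.45613671e-04 -2.70882824e-01] 0.0877008706757038 0.0188
scene {'mtx': array([[350.81966699,   0.        , 253.51237844],
       [  0.        , 350.81966699, 190.54704399],
       [  0.        ,   0.        ,   1.        ]]), 'k1': -0.043082980794838924, 'R': array([[ 0.04757614,  0.99886591, -0.00184322],
       [ 0.84003066, -0.04100908, -0.54098683],
       [-0.54044889,  0.0241897 , -0.84102904]]), 't': array([-0.06574419, -0.4273098 ,  1.35090942])}
top {'mtx': array([[411.77568078,   0.        , 244.38296503],
       [  0.        , 411.77568078, 186.32933947],
       [  0.        ,   0.        ,   1.        ]]), 'k1': 0.0029684173791582023, 'R': array([[ 0.01570754, -0.99982171, -0.01047951],
       [-0.99577636, -0.01469407, -0.09062847],
       [ 0.09045833,  0.0118588 , -0.99582963]]), 't': array([0.04242572, 0.58791784, 1.1818579 ])}
wrist {'mtx': array([[335.85817835,   0.        , 255.56726919],
       [  0.        , 335.85817835, 196.806846  ],
       [  0.        ,   0.        ,   1.        ]]), 'k1': -0.071
[... 1018 characters left out ...]
screw_head [(0.61, [324.0, 177.0, 23.0, 18.0])]
top lever_tip [(0.74, [119.0, 174.0, 19.0, 18.0]), (0.71, [182.0, 183.0, 16.0, 17.0]), (0.57, [182.0, 181.0, 13.0, 17.0]), (0.53, [321.0, 284.0, 12.0, 27.0])]
top collar_grip [(0.69, [304.0, 105.0, 17.0, 11.0]), (0.68, [180.0, 184.0, 16.0, 16.0]), (0.47, [318.0, 286.0, 12.0, 16.0]), (0.35, [181.0, 183.0, 17.0, 18.0])]
top stand [(0.75, [283.0, 147.0, 68.0, 56.0])]
top switchbox [(0.93, [113.0, 152.0, 44.0, 49.0]), (0.87, [293.0, 84.0, 38.0, 47.0]), (0.79, [170.0, 160.0, 43.0, 45.0]), (0.74, [299.0, 259.0, 45.0, 53.0]), (0.49, [180.0, 181.0, 15.0, 21.0])]
top tyre [(0.95, [240.0, 216.0, 29.0, 36.0])]
top driver [(0.7, [260.0, 124.0, 8.0, 68.0])]
```

View pics/1.png

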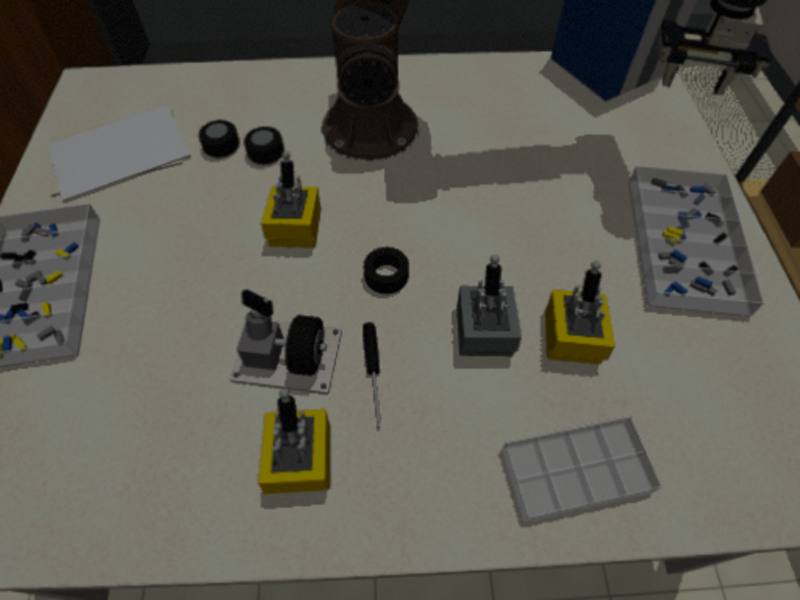

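View pics/2.png

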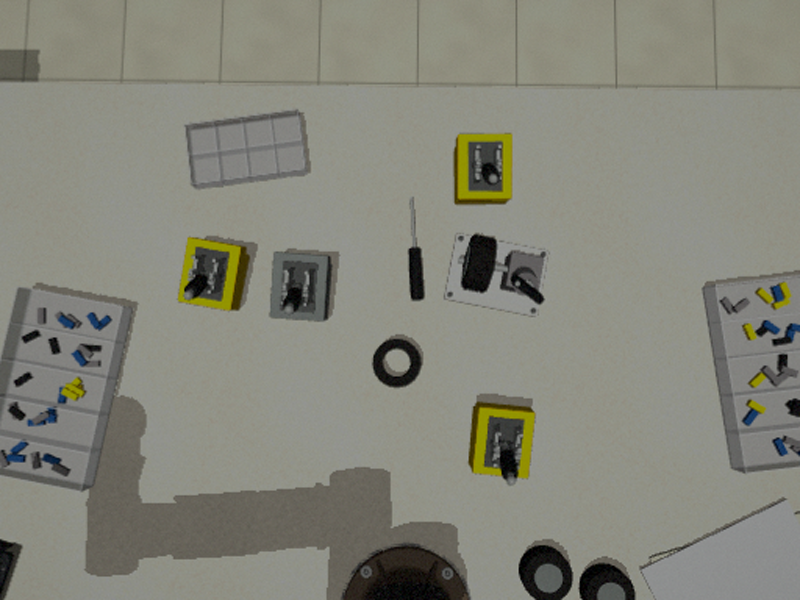

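Both views show one grey switch box, at (488,320) in the scene view and (300,285) in the top view.
- **Switch box look-alikes:** three yellow boxes in the top view, at (212,272), (484,168) and (502,440). I'll leave them alone.
- **Stand:** only one, at top (497,272), with the wing head at (525,285).
- **Tyre:** top (397,362). The wheel discs at (545,575) and (607,585) could be mistaken for it.
- **Screwdriver:** top (416,250).

```bash
cat >h.py <<'E'
from station import arm
import numpy as np,cv2
from scipy.spatial.transform import Rotation as Ro
def cloud(name,d,st=None):
    c=arm.get_calibration(name);K=c['mtx'];k=c['k1']
    v,u=np.mgrid[:384,:512].astype(np.float32)
    x=(u-K[0,2])/K[0,0];y=(v-K[1,2])/K[1,1];a,b=x.copy(),y.copy()
    for _ in range(8):
        f=1+k*(a*a+b*b);a,b=x/f,y/f
    P=np.stack([a*d,b*d,d],-1)
    if name=='wrist':
        M=c['mount'];T=P@M[:3,:3].T+M[:3,3]
        return T@Ro.from_euler('xyz',st['ee_rot']).as_matrix().T+st['eef_pos']
    return (P-c['t'])@c['R']
def proj(name,X,st=None):
    c=arm.get_calibration(name);X=np.atleast_2d(X)
    if name=='wrist':
        M=c['mount'];T=(X-st['eef_pos'])@Ro.from_euler('xyz',st['ee_rot']).as_matrix();p=(T-M[:3,3])@M[:3,:3]
    else:p=X@c['R'].T+c['t']
    x=p[:,:2]/p[:,2:];x=x*(1+c['k1']*(x**2).sum(1,keepdims=True));K=c['mtx']
    return x*[K[0,0],K[1,1]]+K[:2,2]
E
python3 - <<'E'
from h import *
f=np.load('f.npz');P=cloud('top',f['db']);v,u=np.mgrid[:384,:512]
z=P[...,2]
def box(l,t,w,h,m=8):return (u>=l-m)&(u<l+w+m)&(v>=t-m)&(v<t+h+m)&(f['db']>0)
def rect(m):
    q=P[m][:,:2].astype(np.float32);r=cv2.minAreaRect(q*1000);return np.round(r[0]),np.round(r[1]),round(r[2],1),len(q)
b=box(283,147,68,56);print('table',np.median(z[box(200,230,10,10)]))
print('stand',rect(b&(z>.005)),'plate',rect(b&(z>.006)&(z<.016)))
hd=b&(z>.10)&(u>318);print('head',P[hd].mean(0),np.percentile(z[hd],[5,50,95]),rect(hd))
s=box(174,160,36,46,1);g=s&(z>.04)&(z<.09);print('sbox',rect(g),np.median(P[g],0))
t=s&(z>.12);print('lever',P[t].mean(0),P[t][np.argsort(-P[t][:,2])[:8]].mean(0),len(P[t]))
ty=box(240,216,29,36,2)&(z>.02);print('tyre',rect(ty));dr=box(260,124,8,68,2)&(z>.008);print('drv',rect(dr),P[dr][:,1].min(),P[dr][:,1].max())
for n,e in(('s',(149,187,69,65)),('l',(290,160,45,66))):
    Q=cloud('scene',f['da']);w=box(*e,4)&(f['da']>0);zz=Q[...,2]
    h=w&(zz>.12)if n=='l' else w&(zz>.10)
    print(n,Q[h].mean(0),[np.round(Q[h].min(0),3),np.round(Q[h].max(0),3)])
E
```

```text
table -0.0005233300196325391
stand (array([ 631., -162.]), array([244., 209.]), 89.4, 2650) plate (array([ 630., -161.]), array([207., 243.]), 0.3, 1210)
head [ 0.59244352 -0.19986033  0.12500141] [0.10266863 0.13068663 0.1431365 ] (array([ 595., -205.]), array([64., 43.]), 56.5, 238)
sbox (array([590., 202.]), array([101., 119.]), 86.8, 1206) [0.59793707 0.19540036 0.07561843]
lever [0.56385363 0.20183409 0.14458392] [0.54196892 0.20424592 0.16998402] 168
tyre (array([455.,  21.]), array([86., 86.]), 0.9, 513)
drv (array([673.,  -8.]), array([198.,  23.]), 3.2, 322) -0.02129000904167934 0.0031720297861141306
s [ 0.63335228 -0.15638434  0.11809119] [array([ 0.562, -0.228,  0.1  ]), array([ 0.779, -0.097,  0.171])]
l [0.56743194 0.20349311 0.14251182] [array([0.539, 0.18 , 0.12 ]), array([0.616, 0.225, 0.171])]
```

```bash
python3 -m crank '[[[2,2.5,-1,0],[4,5,-1,0],[6,7.4,-1,0],[8,9.7,-1,0],[10,12,-1,0],[12,14.3,-1,0],[13.6,16.3,-1,0],[15.2,18.2,-1,0],[16.8,20.1,-1,0],[18.4,22,-1,0],[20,24,-1,0],[21.6,25.9,-1,0]]]'
python3 -m crank '[[[1.5,1.8,0,0],[2,2.4,0,0],[2,2.4,0,0],[2,2.4,0,0]]]'
python3 - <<'E'
from h import *
s=arm.get_state();print(s['t'],s['q'],s['eef_pos'],s['ee_rot'],s['force'],s['moment'])
a,d=arm.grab_frame('wrist');np.savez('w1.npz',a=a,d=d,p=s['eef_pos'],r=s['ee_rot'])
cv2.imwrite('pics/3.png',cv2.resize(a[:,:,::-1],(800,600),interpolation=cv2.INTER_CUBIC))
P=cloud('wrist',d,s);z=P[...,2]
for t in arm.recognise('screw_head','wrist'):print(t)
E
```

```text
t: 2.3
eef_pos: [0.4889, -0.0323, 0.2521]
ee_rot: [-3.141, -0.001, -0.271]
force: [0.5, 1.3, 0.2]
width: 0.0878
gripper_force: 0.0
t: 2.8
eef_pos: [0.5201, -0.1011, 0.2516]
ee_rot: [-3.141, 0.0, -0.271]
force: [0.4, 0.7, -0.2]
width: 0.0876
gripper_force: 0.0
2.8 [ 1.78204224e-01  1.02700377e-01 -2.67176613e-01 -1.80548255e-04
 -1.20093314e+00  1.12176467e+00] [ 0.52007182 -0.10114895  0.25156511] [-3.14144700e+00  8.55117546e-05 -2.70892692e-01] [ 0.37743925  0.65807403 -0.19179647] [-0.02446376  0.02445924  0.05471587]
{'extent': [310.5, 56.2, 79.3, 52.4], 'score': 0.73}
```

View pics/3.png

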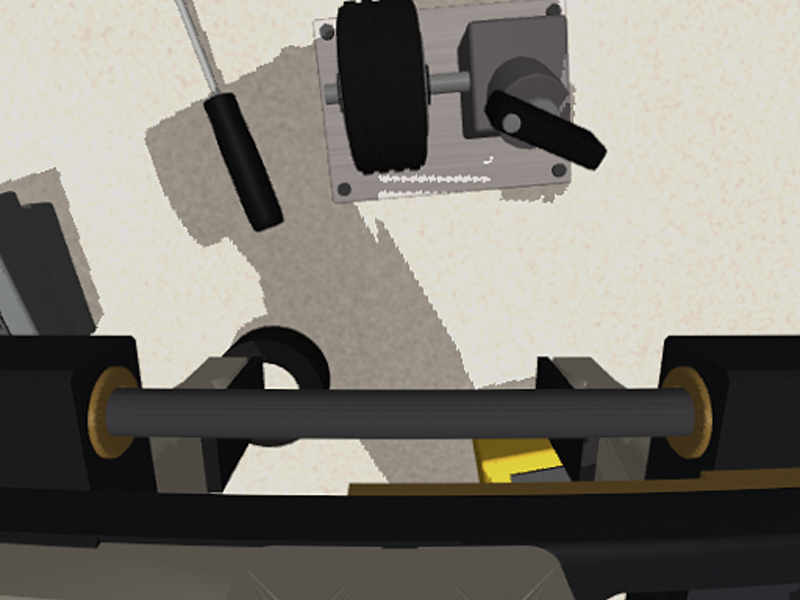

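The wing head shows at (490,100) to (605,160) with its button at (512,123). The wheel is at (380,90), and the boss and block are behind the head. I'll fit the stand's yaw and the head pose from the depth data.

```bash
cat >fit.py <<'E'
from h import *
from scipy.optimize import least_squares
def headR(psi,th):
    z=np.array([-np.sin(np.radians(25)),0,np.cos(np.radians(25))]);y=np.array([0,1,0.]);x=np.cross(y,z)
    return Ro.from_euler('z',psi).as_matrix()@np.stack([x,y,z],1)@Ro.from_euler('z',th).as_matrix()
def sd(Q,h):
    q=np.abs(Q)-h;return np.linalg.norm(np.maximum(q,0),axis=1)+np.minimum(q.max(1),0)
def fithead(pts,psi,c0):
    best=None
    for th0 in np.arange(-1.5,1.6,.3):
        r=least_squares(lambda p:sd((pts-p[:3])@headR(psi,p[3]),np.array([.032,.007,.014])),[*c0,th0],loss='soft_l1',f_scale=.002)
        if best is None or r.cost<best.cost:best=r
    return best
def az(psi,th):
    d=headR(psi,th)[:,0];return np.degrees(np.arctan2(d[1],d[0]))
E
python3 - <<'E'
from fit import *
w=np.load('w1.npz');s={'eef_pos':w['p'],'ee_rot':w['r']};P=cloud('wrist',w['d'],s);z=P[...,2]
f=np.load('f.npz');T=cloud('top',f['db'])
# plate yaw: long edges of the plate via mask of plate-height pixels
for n,Q,m0 in(('w',P,np.s_[0:140,190:380]),('t',T,np.s_[140:210,275:360])):
    q=Q[m0].reshape(-1,3);m=(q[:,2]>.006)&(q[:,2]<.014)&(abs(q[:,0]-.63)<.12)&(abs(q[:,1]+.16)<.13)
    r=cv2.minAreaRect((q[m,:2]*1000).astype(np.float32));print(n,r,m.sum())
# block faces / plate by colour
tr=arm.trace('screw_head','wrist');m=tr[0]['mask']&(z>.09)&(w['d']>0)
m&=w['a'].max(2)<60
pts=P[m];print(len(pts),pts.min(0),pts.max(0));np.save('hp.npy',pts)
g=w['a'].astype(int);
for psi in(-.35,-.25,-.15,-.05,0,.1,.2):
    r=fithead(pts,psi,[.592,-.2,.125]);print(psi,r.cost*1e6,r.x,az(psi,r.x[3]))
cv2.imwrite('pics/4.png',cv2.resize(w['a'][0:150,180:400,::-1],(800,545),interpolation=cv2.INTER_CUBIC))
E
```

```text
w ((625.1258544921875, -163.61436462402344), (180.75042724609375, 130.87002563476562), 79.85030364990234) 7263
t ((629.6666870117188, -160.99142456054688), (207.39076232910156, 242.83558654785156), 0.28562092781066895) 1171
1626 [ 0.56025724 -0.22362631  0.11450031] [ 0.61079835 -0.16820741  0.14468991]
-0.35 736.4631662585205 [ 0.5863088  -0.19736717  0.12327683  1.24112668] 52.71789443029229
-0.25 371.89192473379353 [ 0.58627153 -0.19750652  0.12317787  1.1563605 ] 53.93895602127968
-0.15 299.7735791567532 [ 0.58627868 -0.19743915  0.12319601 -2.07135865] -124.96566793178604
-0.05 510.30182082463745 [ 0.5861463  -0.19743297  0.12327081 -2.15975879] -124.05812447970597
0 675.6900474678146 [ 0.58606888 -0.19740863  0.12333146 -2.20372852] -123.61919011036329
0.1 1061.3135439802709 [ 0.58594158 -0.19743329  0.12348059 -2.29006708] -122.71032778044476
0.2 1460.7783263824767 [ 0.58585921 -0.19744667  0.12373918  0.75912041] 57.770673408521354
```

View pics/4.png

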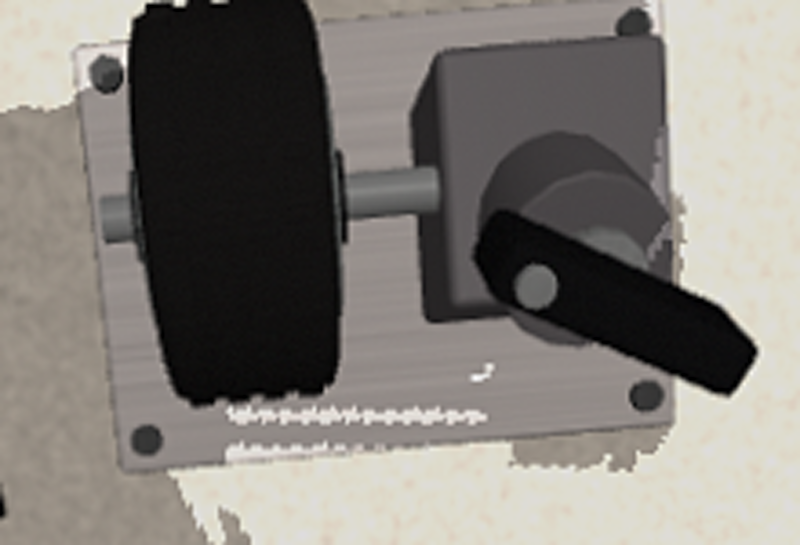

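```bash
python3 -m crank '[[[1,1,0,2],[2,2,0,4],[3,2.6,0,6],[3.58,3.01,0,8],[3.58,3.01,0,10],[3.58,3.01,0,12],[3.58,3.01,0,14],[3.58,3.01,0,16],[3.58,3.01,0,18],[3.58,3.01,0,20],[3.58,3.01,0,22.06],[3.58,3.01,0,22.06]]]' 0.43
python3 -m crank '[[[0,0,0.5,0],[0,0,1.6,0],[0,0,1.6,0],[0,0,1.6,0]]]'
python3 - <<'E'
from fit import *
s=arm.get_state();print(s['t'],s['q'],s['eef_pos'],s['ee_rot'],s['force'],s['moment'],s['width'])
a,d=arm.grab_frame('wrist');np.savez('w2.npz',a=a,d=d,p=s['eef_pos'],r=s['ee_rot'])
P=cloud('wrist',d,s);z=P[...,2]
tr=arm.trace('screw_head','wrist');print([(t['score'],t['extent']) for t in tr])
c=np.array([.5863,-.1975,.1232]);
m=(np.linalg.norm(P-c,axis=2)<.045)&(z>.105)&(d>0)&(a.max(2)<60);pts=P[m];print(len(pts))
for psi in(-.177,):
    r=fithead(pts,psi,c);print(psi,r.cost*1e6,r.x,az(psi,r.x[3]))
i=a.copy()
for p in proj('wrist',(np.array([[x,y,.014] for x in(-.032,.032) for y in(-.007,.007)])@headR(-.177,1.09).T+c),s):cv2.circle(i,tuple(np.int32(np.round(p))),2,(255,0,0),-1)
cv2.imwrite('pics/5.png',cv2.resize(i[:,:,::-1],(800,600),interpolation=cv2.INTER_CUBIC))
E
```

```text
t: 4.45
eef_pos: [0.5866, -0.197, 0.2518]
ee_rot: [-3.141, 0.0, -2.193]
force: [-0.1, -0.2, -0.9]
width: 0.0501
gripper_force: 0.0
t: 4.95
eef_pos: [0.5868, -0.198, 0.212]
ee_rot: [-3.141, -0.0, -2.194]
force: [0.7, 0.2, 0.3]
width: 0.0501
gripper_force: 0.0
4.95 [-1.02665236e-02  2.77231438e-01 -1.39080805e-01  5.14491435e-04
 -1.15431008e+00 -6.13467584e-01] [ 0.58676026 -0.19801216  0.21200292] [-3.14117952e+00 -2.84598456e-04 -2.19432240e+00] [0.71785911 0.16765957 0.31572405] [ 0.07221851 -0.15581457 -0.05870559] 0.050124015616452314
[(0.92, [235.1, 155.0, 36.1, 87.3])]
2227
-0.177 289.39465881392243 [ 0.58558195 -0.19843162  0.12287664 -2.04711723] -125.20231354917966
```

View pics/5.png

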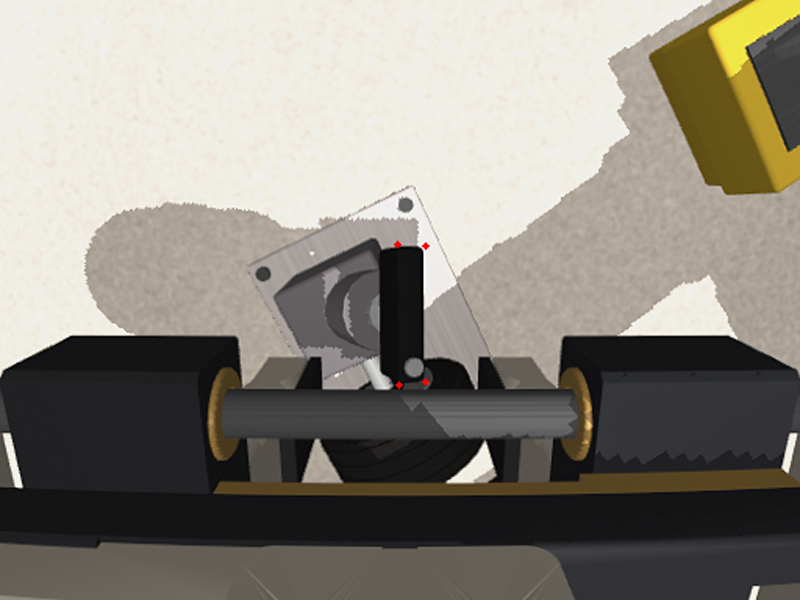

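The projected head corners (red, (398,245) to (428,383)) sit on the bar, which lies centred and in line between the fingers. I'll descend and grip.

```bash
python3 -m crank '[[[0,0,1.5,0],[0,0,3,0],[0,0,3.9,0],[0,0,3.9,0],[0,0,3.9,0]]]'
python3 -m crank '[[[0,0,0,0],[0,0,0,0],[0,0,0,0],[0,0,0,0],[0,0,0,0],[0,0,0,0]]]' 1 15
python3 - <<'E'
from h import *
s=arm.get_state();print(s['t'],s['q'],s['eef_pos'],s['ee_rot'],s['force'],s['moment'],s['width'],s['gripper_force'])
E
```

```text
t: 5.68
eef_pos: [0.5875, -0.1981, 0.1156]
ee_rot: [-3.14, 0.001, -2.195]
force: [-0.2, -0.3, -0.3]
width: 0.0501
gripper_force: 0.0
t: 6.42
eef_pos: [0.5884, -0.1988, 0.1151]
ee_rot: [-3.138, 0.001, -2.195]
force: [3.7, -3.8, -0.5]
width: 0.0265
gripper_force: 13.7
6.425 [-0.0109429   0.35908944 -0.26034162  0.00168825 -0.94757874 -0.6146863 ] [ 0.58836253 -0.19876814  0.11510079] [-3.13770706e+00  1.06032267e-03 -2.19544071e+00] [ 3.72108692 -3.8118892  -0.45503468] [-1.63238633 -1.67722773 -0.10263669] 0.02653532892407538 13.726842552423477
```

```bash
python3 -m crank '[[[0,0,0,1],[0,0,0,2],[0,0,0,3],[0,0,0,4],[0,0,0,5],[0,0,0,6],[0,0,0,6]]]'
python3 - <<'E'
from fit import *
s=arm.get_state();print(s['t'],s['eef_pos'],s['ee_rot'],s['force'],s['moment'],s['width'],s['gripper_force'])
a,d=arm.grab_frame('wrist');P=cloud('wrist',d,s);z=P[...,2]
c=np.array([.586,-.198,.1230]);m=(np.linalg.norm(P-c,axis=2)<.045)&(z>.105)&(d>0)&(a.max(2)<60)
t=arm.trace('screw_head','wrist');print(len(t));m&=t[0]['mask']if t else True
pts=P[m];r=fithead(pts,-.177,c);print(len(pts),r.cost*1e6,r.x,az(-.177,r.x[3]))
print([(round(np.degrees(t)),round(az(-.177,t),1)) for t in np.radians(range(-50,181,10))])
E
```

```text
t: 7.3
eef_pos: [0.5882, -0.1989, 0.1153]
ee_rot: [-3.139, 0.003, -2.72]
force: [2.8, -4.1, 0.2]
width: 0.0218
gripper_force: 14.0
7.3 [ 0.58818048 -0.19887726  0.11527409] [-3.13870644e+00  2.62568702e-03 -2.72010301e+00] [ 2.83285146 -4.14967138  0.23859113] [-1.73261778 -1.46805657  0.14410061] 0.02182899895827285 13.98407343775034
1
3497 518.2224996882509 [ 0.58740672 -0.19689398  0.12366697  0.56893212] 25.064267774944057
[(-50, np.float64(-62.9)), (-40, np.float64(-52.9)), (-30, np.float64(-42.6)), (-20, np.float64(-32.0)), (-10, np.float64(-21.2)), (0, np.float64(-10.1)), (10, np.float64(0.9)), (20, np.float64(11.7)), (30, np.float64(22.4)), (40, np.float64(32.7)), (50, np.float64(42.6)), (60, np.float64(52.2)), (70, np.float64(61.6)), (80, np.float64(70.8)), (90, np.float64(79.9)), (100, np.float64(88.9)), (110, np.float64(98.1)), (120, np.float64(107.5)), (130, np.float64(117.1)), (140, np.float64(127.1)), (150, np.float64(137.4)), (160, np.float64(148.0)), (170, np.float64(158.8)), (180, np.float64(169.9))]
```

```bash
for i in 1; do python3 -m crank '[[[0,0,0,1],[0,0,0,2],[0,0,0,3],[0,0,0,3]]]' >/dev/null; python3 -c "
from station import arm
s=arm.get_state();print(s['t'],s['ee_rot'][2],s['force'],s['moment'],s['width'])"
python3 -m crank '[[[0,0,0,1],[0,0,0,2],[0,0,0,3],[0,0,0,3]]]' >/dev/null; python3 -c "
from station import arm
s=arm.get_state();print(s['t'],s['ee_rot'][2],s['force'],s['moment'],s['width'])"; done
```

```text
7.9 -2.981838634690545 [-3.41572439  1.42175996  9.42143514] [ 0.63189756  0.81855428 -0.02061641] 0.01651033268631003
8.4 3.03935797820854 [-1.35093627 -1.47131499  6.23515645] [-0.4434096   0.21400817 -0.01625253] 0.014009376327000134
```

```bash
for i in 1; do python3 -m crank '[[[0,0,0,1],[0,0,0,2],[0,0,0,2]]]' >/dev/null; python3 -c "
from station import arm
s=arm.get_state();print(s['t'],s['ee_rot'][2],s['force'],s['moment'],s['width'])"
python3 -m crank '[[[0,0,0,1],[0,0,0,2],[0,0,0,2]]]' >/dev/null; python3 -c "
from station import arm
s=arm.get_state();print(s['t'],s['ee_rot'][2],s['force'],s['moment'],s['width'])"; 
python3 -m crank '[[[0,0,0,1],[0,0,0,2],[0,0,0,2]]]' >/dev/null; done
python3 - <<'E'
from fit import *
s=arm.get_state();print(s['t'],s['eef_pos'],s['ee_rot'],s['force'],s['moment'],s['width'],s['gripper_force'],s['q'][5])
a,d=arm.grab_frame('wrist');P=cloud('wrist',d,s);z=P[...,2]
c=np.array([.586,-.198,.1230]);m=(np.linalg.norm(P-c,axis=2)<.045)&(z>.105)&(d>0)&(a.max(2)<60)
t=arm.trace('screw_head','wrist');print(len(t));m&=t[0]['mask']if t else True
pts=P[m];r=fithead(pts,-.177,c);print(len(pts),r.cost*1e6,r.x,az(-.177,r.x[3]))
E
```

```text
8.775 2.866067133910012 [-0.60378337 -0.764801    5.86157329] [-0.54969416  0.10225002  0.44437435] 0.015394505505093173
9.15 2.6919555472422383 [-4.56820879  0.46162244  9.45043126] [0.12386724 1.40170582 0.64173492] 0.01816427747182239
9.525 [ 0.58497292 -0.19795703  0.115276  ] [-3.13974276e+00 -1.55246251e-03  2.51802557e+00] [-8.1003605   1.99209634 11.43869703] [0.76011076 2.69029104 1.02169258] 0.022539028374587596 31.704100593924522 -2.184693617992826
1
2763 470.48269155687814 [ 0.58779413 -0.19781249  0.12386097 -0.0050051 ] -10.457769269995346
```

The stop is found: tool moment and grip force climbed while the bar stayed at θ≈0. Next I'll back off to azimuth 80°.

```bash
python3 -m crank '[[[0,0,0,-1.6],[0,0,0,-3.2],[0,0,0,-4.8],[0,0,0,-6.4],[0,0,0,-8],[0,0,0,-9.5],[0,0,0,-11],[0,0,0,-12.5],[0,0,0,-14],[0,0,0,-15.5],[0,0,0,-17],[0,0,0,-17]]]'
python3 -m crank '[[[0,0,0,-1.5],[0,0,0,-3],[0,0,0,-4.5],[0,0,0,-6.2],[0,0,0,-6.2],[0,0,0,-6.2]]]'
cat >m.py <<'E'
from fit import *
s=arm.get_state();print(s['t'],s['eef_pos'],s['ee_rot'],s['force'],s['moment'],s['width'],s['gripper_force'],s['q'][5])
a,d=arm.grab_frame('wrist');P=cloud('wrist',d,s);z=P[...,2]
c=np.array([.586,-.198,.1230]);m=(np.linalg.norm(P-c,axis=2)<.045)&(z>.105)&(d>0)&(a.max(2)<60)
t=arm.trace('screw_head','wrist');print(len(t));m&=t[0]['mask']if t else True
pts=P[m];r=fithead(pts,-.177,c);print(len(pts),r.cost*1e6,r.x,az(-.177,r.x[3]))
E
python3 m.py
```

```text
t: 11.12
eef_pos: [0.5853, -0.1991, 0.1162]
ee_rot: [-3.141, -0.002, -2.281]
force: [-10.2, -1.6, 16.1]
width: 0.0209
gripper_force: 22.9
t: 11.88
eef_pos: [0.5855, -0.1997, 0.1166]
ee_rot: [3.142, -0.002, -1.741]
force: [-9.8, -3.5, 17.2]
width: 0.0217
gripper_force: 23.6
11.875 [ 0.58552503 -0.19966528  0.11664828] [ 3.14158332e+00 -2.44067781e-03 -1.74127788e+00] [-9.81362924 -3.542838   17.16244063] [-1.68427314  3.00575974 -0.11823293] 0.02170663384364467 23.595182988792658 -0.16033567594544434
1
3869 447.40271458505026 [ 0.58626839 -0.19734021  0.12313092 -1.54677879] -98.89413667193651
```

```bash
python3 -m crank '[[[0,0,0,0],[0,0,0,0],[0,0,0,0],[0,0,0,0]]]' 0.43 
python3 -m crank '[[[0,0,-1,0],[0,0,-2.5,0],[0,0,-4,0],[0,0,-4,0],[0,0,-4,0]]]'
python3 m.py
```

```text
t: 12.48
eef_pos: [0.5791, -0.1988, 0.1164]
ee_rot: [3.13, -0.003, -1.742]
force: [-28.7, 4.7, 34.4]
width: 0.0362
gripper_force: 22.2
t: 13.1
eef_pos: [0.5861, -0.1977, 0.2137]
ee_rot: [3.141, 0.0, -1.742]
force: [0.1, 0.0, -1.2]
width: 0.05
gripper_force: 0.0
13.1 [ 0.58608359 -0.197709    0.21370654] [ 3.14126031e+00  4.81287394e-04 -1.74198382e+00] [ 0.07074631  0.02451571 -1.23545529] [ 0.14307691 -0.01477102 -0.02681161] 0.04997089689811502 0.0 -0.16055135167601076
1
2272 284.6867139289889 [ 0.58629206 -0.19738316  0.12306019 -1.54458397] -98.78015220430181
```

Screw stands at about 1.60 rad from the stop and the fingers are clear. Now to the switch box.

```bash
python3 -m crank '[[[-0.5,0.2,-1.45,-1],[-2,0.7,-1.45,-3],[-4,1.3,-1.45,-5],[-6,2,-1.45,-7],[-8,2.6,-1.45,-9],[-10,3.2,-1.45,-11],[-12,3.9,-1.45,-13],[-14,4.5,-1.45,-15],[-15.3,4.92,-1.45,-17],[-15.3,4.92,-1.45,-19.2],[-15.3,4.92,-1.45,-19.2],[-15.3,4.92,-1.45,-19.2]]]'
python3 - <<'E'
from h import *
s=arm.get_state();print(s['t'],s['q'],s['eef_pos'],s['ee_rot'])
a,d=arm.grab_frame('wrist');np.savez('w3.npz',a=a,d=d,p=s['eef_pos'],r=s['ee_rot'])
P=cloud('wrist',d,s);z=P[...,2];v,u=np.mgrid[:384,:512]
for th in('lever_tip','collar_grip','switchbox'):
  t=arm.trace(th,'wrist');
  for k in t:
    m=k['mask']&(d>0);print(th,round(k['score'],2),np.round(k['extent']),P[m].mean(0),P[m].min(0),P[m].max(0));
    if th=='switchbox':
      for lo,hi in((.06,.088),(.03,.088)):
        q=P[m&(z>lo)&(z<hi)];print(cv2.minAreaRect((q[:,:2]*1000).astype(np.float32)),len(q))
      np.save('sm.npy',k['mask'])
cv2.imwrite('pics/6.png',cv2.resize(a[:,:,::-1],(800,600),interpolation=cv2.INTER_CUBIC))
E
```

```text
t: 14.7
eef_pos: [0.5304, 0.1995, 0.2497]
ee_rot: [3.141, 0.001, -0.071]
force: [0.5, 0.4, -0.2]
width: 0.05
gripper_force: 0.0
14.7 [ 7.05089017e-01  1.67107849e-01 -1.94989062e-01 -5.61405574e-05
 -1.20974934e+00  7.94698523e-01] [0.53035542 0.19951848 0.24974503] [ 3.14089465e+00  7.86060744e-04 -7.10289206e-02]
lever_tip 0.87 [218. 115.  56.  82.] [0.56256875 0.2059     0.13886515] [ 0.49559967  0.18295227 -0.00191343] [0.59304654 0.23280073 0.17051045]
lever_tip 0.68 [ 12. 106.  80.  82.] [0.58182079 0.36865598 0.13781612] [ 0.53001116  0.3470997  -0.00151411] [0.61391469 0.51250357 0.17111394]
lever_tip 0.17 [220. 128.  51.  57.] [0.56547004 0.20532956 0.13602132] [ 0.5102912   0.18295227 -0.00150013] [0.58430727 0.23280073 0.16237496]
collar_grip 0.8 [219. 128.  50.  55.] [0.56565654 0.20549409 0.13689673] [ 0.5138634   0.1828445  -0.00150013] [0.58425453 0.23280073 0.16237496]
collar_grip 0.57 [ 17. 117.  70.  60.] [0.58451643 0.36612003 0.13601872] [5.59616840e-01 3.47099701e-01 3.13097805e-04] [0.60538813 0.46932134 0.15809481]
collar_grip 0.47 [420.   2.  26. 121.] [ 0.6287745  -0.00499965  0.02045802] [ 0.57355505 -0.02174096 -0.00172822] [0.70610357 0.00552716 0.02705437]
switchbox 0.76 [195.  54. 106. 145.] [0.59364877 0.20361023 0.09035466] [ 0.49674412  0.14039294 -0.00267492] [0.66669704 0.26849449 0.17051045]
((590.3966064453125, 204.44442749023438), (100.59622192382812, 119.29161071777344), 86.43973541259766) 9421
((590.3966064453125, 204.44442749023438), (100.59622192382812, 119.29161071777344), 86.43973541259766) 9421
switchbox 0.72 [ 13.  46. 140. 140.] [0.61006521 0.35312175 0.0862906 ] [ 0.53879693  0.30846617 -0.0016965 ] [0.689527   0.47805054 0.17111394]
((611.9187622070312, 367.3072814941406), (100.62022399902344, 121.64962005615234), 80.61104583740234) 8510
((612.3428344726562, 367.02764892578125), (100.67694854736328, 122.83924102783203), 80.82054901123047) 9545
```

View pics/6.png

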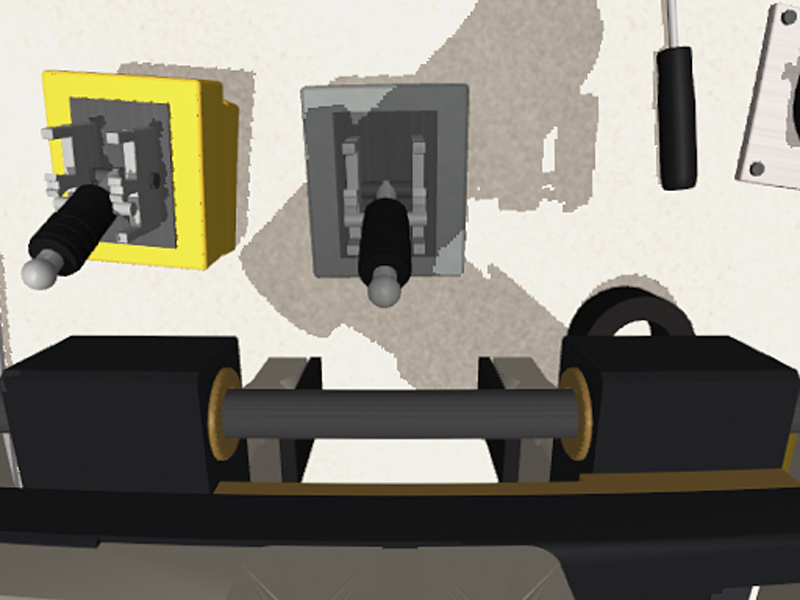

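The grey box fills (300–470, 85–275), with the collar at (385,240) and the ball tip at (384,290). The yellow box on the left is the look-alike. I'll fit the collar's cylinder axis.

```bash
python3 - <<'E'
from fit import *
w=np.load('w3.npz');s={'eef_pos':w['p'],'ee_rot':w['r']};d=w['d'];a=w['a'];P=cloud('wrist',d,s);z=P[...,2];v,u=np.mgrid[:384,:512]
box=(u>215)&(u<275)&(v>110)&(v<200)&(d>0)
m=box&(z>.11)&(z<.152)&(a.max(2)<70)&(P[...,0]>.53);q=P[m];print(len(q),q.min(0),q.max(0))
def ax(p):
    h,l=p[2],p[3];return np.array([-np.sin(l)*np.cos(h),-np.sin(l)*np.sin(h),np.cos(l)])
def res(p):
    e=ax(p);r=q-np.array([p[0],p[1],.137]);return np.linalg.norm(np.cross(r,e),axis=1)-.013
for fixed in(0,1):
    if fixed:
        r=least_squares(lambda p:res([p[0],p[1],-.062,.5236]),[.56,.205],loss='soft_l1',f_scale=.001);p=[*r.x,-.062,.5236]
    else:r=least_squares(res,[.56,.205,-.06,.52],loss='soft_l1',f_scale=.001);p=r.x
    print(p,r.cost*1e6,np.abs(res(p)).mean())
    e=ax(p);o=np.array([p[0],p[1],.137])
    print('at z=.082 (pivot)',o+e*(.082-.137)/e[2],'grip',o+e*(.082+.064*np.cos(p[3])-.137)/e[2],'tip',o+e*(.082+.1*np.cos(p[3])-.137)/e[2])
t=box&(z>.160);print('ball',P[t].mean(0),P[t].max(0),P[t].min(0),t.sum())
E
```

```text
1099 [0.54168029 0.19272738 0.11033867] [0.58430846 0.22756001 0.15199376]
[ 0.55750558  0.2062898  -0.06318721  0.49118175] 395.7171458218084 0.0006911494363151473
at z=.082 (pivot) [0.58686675 0.20443208 0.082     ] grip [0.55674023 0.20633823 0.13843367] tip [0.53979406 0.20741044 0.17017761]
[np.float64(0.5571132003782627), np.float64(0.20630837310005437), -0.062, 0.5236] 434.98738232248667 0.0007530311786467833
at z=.082 (pivot) [0.58880654 0.20434086 0.082     ] grip [0.55686796 0.2063236  0.13742559] tip [0.53890251 0.20743889 0.16860248]
ball [0.54406145 0.20683775 0.1666038 ] [0.55069111 0.21483763 0.17050999] [0.53552043 0.19911809 0.16069082] 356
```

```bash
python3 -m crank '[[[0.5,-0.2,0,-0.1],[0.95,-0.34,0,-0.1],[0.95,-0.34,0.7,-0.1],[0.95,-0.34,0.7,-0.1],[0.95,-0.34,2,-0.1],[0.95,-0.34,3.5,-0.1],[0.95,-0.34,4.7,-0.1],[0.95,-0.34,4.99,-0.1],[0.95,-0.34,4.99,-0.1],[0.95,-0.34,4.99,-0.1]]]'
python3 -m crank '[[[0,0,0,0],[0,0,0,0],[0,0,0,0],[0,0,0,0],[0,0,0,0],[0,0,0,0]]]' 1 40
```

```text
t: 16.15
eef_pos: [0.5555, 0.2073, 0.1271]
ee_rot: [-3.14, -0.002, -0.058]
force: [-0.0, -0.0, 0.2]
width: 0.0499
gripper_force: 0.0
t: 16.9
eef_pos: [0.5546, 0.2058, 0.1259]
ee_rot: [3.14, 0.0, -0.058]
force: [0.2, -5.4, 4.8]
width: 0.0252
gripper_force: 40.0
```

```bash
python3 -m crank '[[[-0.08,0,-0.13,0],[-0.15,0,-0.26,0],[-0.23,0,-0.4,0],[-0.31,0,-0.54,0],[-0.31,0,-0.54,0],[-0.31,0,-0.54,0]]]'
python3 - <<'E'
from h import *
s=arm.get_state();a,d=arm.grab_frame('wrist')
cv2.imwrite('pics/7.png',cv2.resize(a[60:384,120:400,::-1],(691,800))[:600])
print(s['moment'],s['gripper_force'])
P=cloud('wrist',d,s);z=P[...,2];v,u=np.mgrid[:384,:512]
m=(np.linalg.norm(P-[.54,.207,.165],axis=2)<.03)&(d>0);print(m.sum(),P[m].max(0),P[m].min(0))
E
```

```text
t: 17.65
eef_pos: [0.5474, 0.2063, 0.1384]
ee_rot: [3.14, -0.0, -0.058]
force: [5.3, -5.2, -4.7]
width: 0.0254
gripper_force: 40.0
[-2.01153713 -2.00444325  0.03497416] 39.989617466926575
3611 [0.56573999 0.22924924 0.18936702] [0.5314858  0.18266561 0.14446236]
```

View pics/7.png

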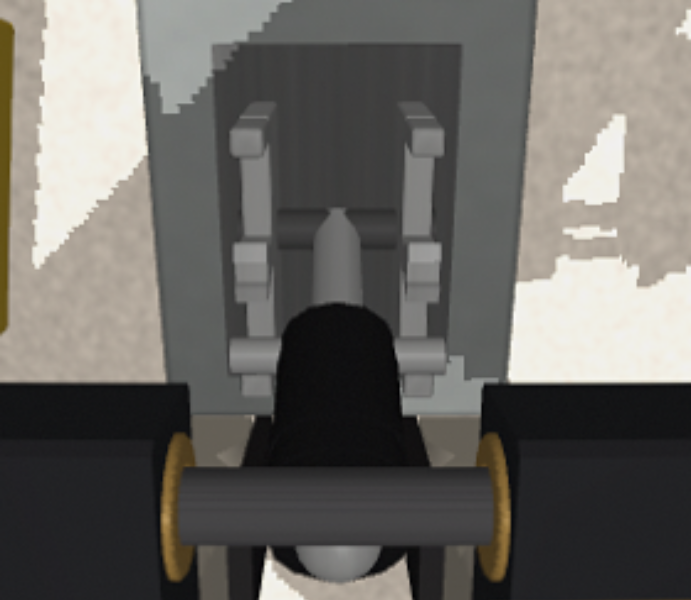

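The collar is up about 14.4 mm and its pin at (345,355) is clear of the notch. The ~7 N along the lever agrees with the spring. Now I'll swing it on the arc.

```bash
python3 -m crank '[[[0.2,0,-0.12,0],[0.41,0,-0.21,0],[0.62,0,-0.3,0],[0.84,0,-0.36,0],[1.06,0,-0.4,0],[1.28,0,-0.44,0],[1.51,0,-0.45,0],[1.73,0,-0.45,0],[1.96,0,-0.44,0],[2.18,0,-0.4,0],[2.4,0,-0.36,0],[2.46,0,-0.33,0]]]'
python3 -m crank '[[[0,0,0,0],[0,0,0,0]]]'
python3 - <<'E'
from h import *
s=arm.get_state();a,d=arm.grab_frame('wrist')
cv2.imwrite('pics/8.png',cv2.resize(a[60:384,120:400,::-1],(691,800))[:600])
print(s['moment'],s['gripper_force'])
E
```

```text
t: 19.2
eef_pos: [0.6067, 0.2027, 0.1462]
ee_rot: [3.139, 0.004, -0.058]
force: [-8.2, -1.9, -5.3]
width: 0.025
gripper_force: 40.0
t: 19.45
eef_pos: [0.6069, 0.2027, 0.1464]
ee_rot: [3.139, 0.004, -0.058]
force: [-5.9, -3.5, -5.7]
width: 0.0253
gripper_force: 40.0
[-1.44875162  2.58040402  0.03949103] 39.997358322143555
```

View pics/8.png

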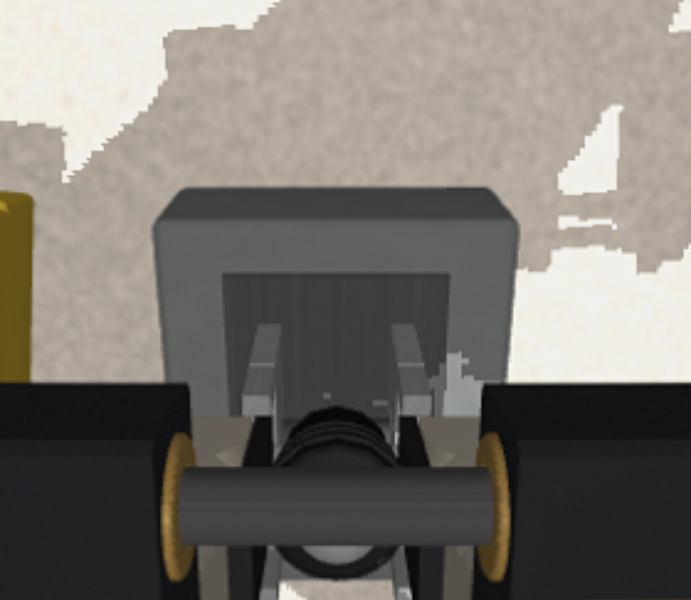

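```bash
python3 -m crank '[[[-0.03,0,0.15,0],[-0.07,0,0.3,0],[-0.11,0,0.45,0],[-0.15,0,0.6,0],[-0.16,0,0.66,0],[-0.16,0,0.66,0],[-0.16,0,0.66,0]]]'
```

```text
t: 20.38
eef_pos: [0.6074, 0.203, 0.1354]
ee_rot: [3.141, -0.006, -0.056]
force: [-2.8, -8.0, 15.5]
width: 0.0255
gripper_force: 40.0
```

```bash
python3 -m crank '[[[-0.06,0,0,0],[-0.12,0,0,0],[-0.12,0,0,0]]]'; python3 -m crank '[[[-0.06,0,0,0],[-0.12,0,0,0],[-0.12,0,0,0]]]'; python3 - <<'E'
from h import *
s=arm.get_state();a,d=arm.grab_frame('wrist')
cv2.imwrite('pics/9.png',cv2.resize(a[60:384,120:400,::-1],(691,800))[:600])
c,d=arm.grab_frame('scene');np.save('sc.npy',c)
print(s['moment'],s['gripper_force'])
E
```

```text
t: 20.75
eef_pos: [0.6057, 0.2032, 0.1358]
ee_rot: [-3.141, -0.009, -0.056]
force: [1.6, -11.0, 13.3]
width: 0.0252
gripper_force: 40.0
t: 21.12
eef_pos: [0.604, 0.2034, 0.1362]
ee_rot: [-3.141, -0.011, -0.056]
force: [6.3, -12.5, 12.4]
width: 0.0252
gripper_force: 40.0
[-4.82491852 -2.52421483  0.01648052] 40.03467679023743
```

View pics/9.png

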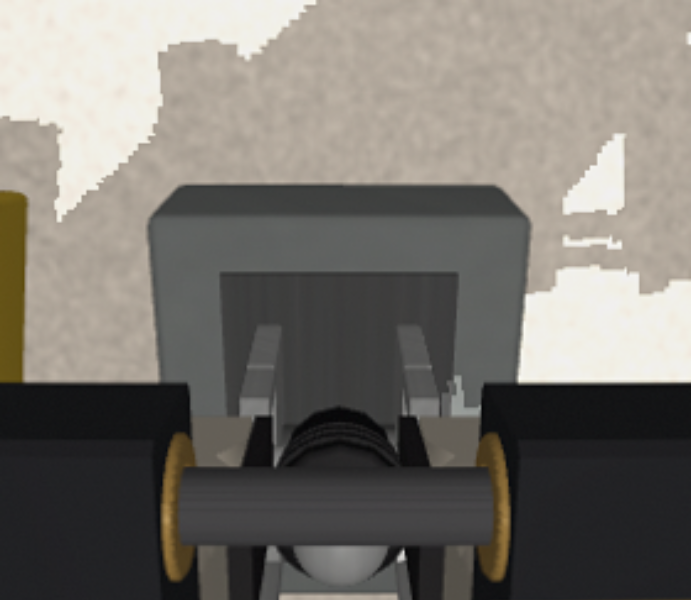

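The lever now resists sideways motion (6 N) and the collar resists being pushed down (12 N), so it is probably seated. I'll release, rise and check.

```bash
python3 -m crank '[[[0,0,0,0],[0,0,0,0],[0,0,0,0],[0,0,0,0]]]' 0.43; python3 -m crank '[[[0,0,-1.5,0],[0,0,-3,0],[-1,0,-4.5,0],[-2.5,0,-5,0],[-2.5,0,-5,0],[-2.5,0,-5,0]]]'
python3 - <<'E'
from h import *
s=arm.get_state();a,d=arm.grab_frame('wrist');np.savez('w4.npz',a=a,d=d,p=s['eef_pos'],r=s['ee_rot'])
P=cloud('wrist',d,s);z=P[...,2];v,u=np.mgrid[:384,:512]
for th in('lever_tip','collar_grip'):
  for k in arm.trace(th,'wrist'):
    m=k['mask']&(d>0)&(z>.09);print(th,round(k['score'],2),np.round(k['extent']),P[m].mean(0),P[m].min(0),P[m].max(0))
psi=-.062;b=np.array([np.cos(psi),np.sin(psi)]);n=np.array([-b[1],b[0]]);piv=np.array([.5875,.2043])
X=(P[...,:2]-piv)@b;Y=(P[...,:2]-piv)@n
m=(d>0)&(abs(Y)<.03)&(X>-.01)&(X<.06)&(z>.1)
# distance along/perp to lever at 14deg
e=np.array([np.sin(np.radians(14)),np.cos(np.radians(14))])
al=X*e[0]+(z-.082)*e[1];bright=a.max(2)
st=m&(bright>80);dk=m&(bright<=60)
print('max z',z[m].max(),'along: tip',al[m].max(),'dark max',np.percentile(al[dk&(abs(Y)<.015)],[50,90,97,99.5]),'steel near axis min',np.percentile(al[st&(abs(Y)<.008)&(al>.06)],[1,5,50]))
t=m&(z>.165);print('ball xy-box',X[t].mean(),Y[t].mean(),X[t].min(),X[t].max())
cv2.imwrite('pics/10.png',cv2.resize(a[20:260,130:450,::-1],(800,600),interpolation=cv2.INTER_CUBIC))
E
```

```text
t: 21.72
eef_pos: [0.5986, 0.2048, 0.1308]
ee_rot: [-3.141, -0.0, -0.057]
force: [0.6, -0.4, -0.0]
width: 0.0494
gripper_force: 0.0
t: 22.48
eef_pos: [0.5361, 0.2082, 0.2558]
ee_rot: [-3.141, -0.0, -0.057]
force: [0.2, 0.6, -0.2]
width: 0.0501
gripper_force: 0.0
lever_tip 0.94 [ 30. 108.  74.  81.] [0.58178792 0.36787498 0.14046975] [0.55594517 0.34771551 0.09001384] [0.61208207 0.39389686 0.17103763]
lever_tip 0.78 [232.  91.  55.  43.] [0.59999236 0.20395896 0.15806047] [0.58306327 0.18131752 0.1022155 ] [0.61594304 0.22715555 0.18166164]<stdin>:6: RuntimeWarning: Mean of empty slice.
  ret = um.true_divide(
Traceback (most recent call last):
ValueError: zero-size array to reduction operation minimum which has no identity
```

```bash
python3 - <<'E'
from h import *
w=np.load('w4.npz');s={'eef_pos':w['p'],'ee_rot':w['r']};d=w['d'];a=w['a'];P=cloud('wrist',d,s);z=P[...,2]
psi=-.062;b=np.array([np.cos(psi),np.sin(psi)]);n=np.array([-b[1],b[0]]);piv=np.array([.5875,.2043])
X=(P[...,:2]-piv)@b;Y=(P[...,:2]-piv)@n
m=(d>0)&(abs(Y)<.03)&(X>-.01)&(X<.06)&(z>.1)
e=np.array([np.sin(np.radians(14)),np.cos(np.radians(14))])
al=X*e[0]+(z-.082)*e[1];br=a.max(2)
st=m&(br>80)&(abs(Y)<.008)&(al>.06);dk=m&(br<=60)&(abs(Y)<.015)
print('max z',z[m].max(),'tip',al[m].max(),'dark',np.percentile(al[dk],[5,50,90,97,99.5]),'steel',np.percentile(al[st],[1,5,20,50]))
t=m&(z>.165);print('ball',X[t].mean(),Y[t].mean(),X[t].min(),X[t].max(),t.sum())
cv2.imwrite('pics/10.png',cv2.resize(a[20:260,130:450,::-1],(800,600),interpolation=cv2.INTER_CUBIC))
E
```

```text
max z 0.18166204280617182 tip 0.10133884396449952 dark [0.04245686 0.07911842 0.08053089 0.08124569 0.09417436] steel [0.09353542 0.09443598 0.09608539 0.09780277]
ball 0.01820119423379613 0.0003172828407094496 0.01039277010009855 0.025986501900217458 426
```

View pics/10.png

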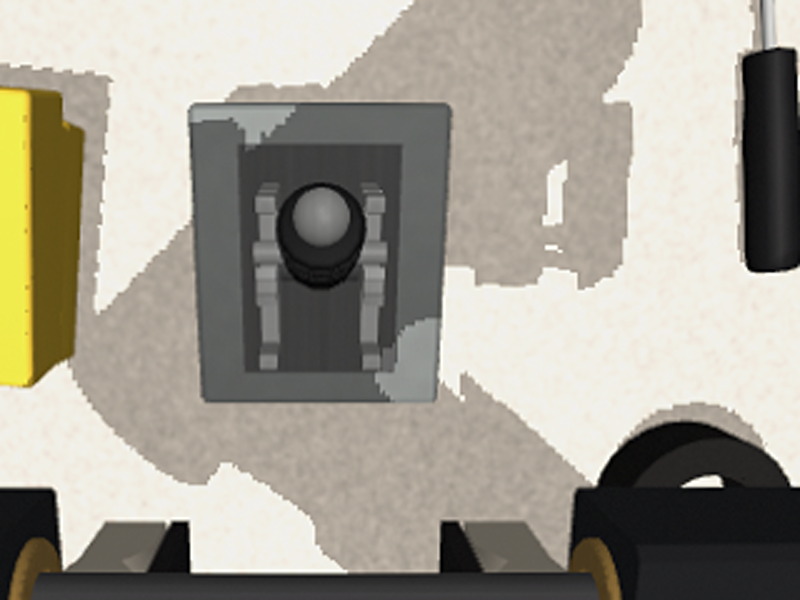

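The lever leans about 11° to the high side (about 0.72 rad) and the collar's top sits 80 mm from the pivot. That is its lowered position, with the pin at (265–375, 255) in the notch. The arm is clear of everything, so I'll hand in.

```bash
python3 -c "
from station import arm
print(arm.job_done())"
```

```text
the job is handed in; nothing more can be done
None
```

I handed the job in at about 22.5 s of the 56 s allowed, with no verdict shown: the thumbscrew was bottomed and backed off about 1.60 rad, the lever is on (about 0.72 rad) with its collar down in the notch, the tyre and screwdriver were not touched, and the arm is clear.

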